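Trace the midrib of a leaf relief model

TASK

Show the class the path that water takes through the broad leaf (the relief model with the thick midrib): with closed fingers pointing straight down, follow the crest of the raised midrib with the fingertips, from the free end of the stalk round its curve to the tip of the leaf, touching it only lightly or keeping less than a centimetre above it. Finish there and stay with the fingertips resting lightly on the rib at the leaf's tip: the program ends while still touching it. Do not press hard, do not shift or lift the board, and leave the narrow leaf and the things round about where they are.

Things in the scene. Friction and masses are not known exactly. Their poses are not given: they have to be found in the camera images.
- broad_leaf: relief model to trace: loose flat wooden board 220 x 150 x 12 mm, about 0.7 kg, with an off-white cast oval toothed leaf about 105 mm wide, one thick raised midrib running on into a bare stalk, and thin side veins; 22 mm high in all. Lies flat at any yaw. Origin: centre of the board's underside; x along its long side towards the leaf's tip, z up. The rib bows to the +y side by about 22 mm.
- rib0 (a point): point on the crest of the broad leaf's midrib, 22 mm above the table, number 0 of 9 spaced about 23 mm apart along the curve from stalk to tip: 4 mm in from the free end of the stalk, where the trace starts. The midrib is a rigid round-topped ridge about 190 mm long, 12 mm wide here and 9 mm at the tip, level along its crest, 10 mm above the board and 6 mm above the leaf blade. Axes as the board's.
- rib1 (a point): point on the crest of the broad leaf's midrib, 22 mm above the table, number 1 of 9 spaced about 23 mm apart along the curve from stalk to tip. Axes as the board's.
- rib2 (a point): point on the crest of the broad leaf's midrib, 22 mm above the table, number 2 of 9 spaced about 23 mm apart along the curve from stalk to tip. Axes as the board's.
- rib3 (a point): point on the crest of the broad leaf's midrib, 22 mm above the table, number 3 of 9 spaced about 23 mm apart along the curve from stalk to tip. Axes as the board's.
- rib4 (a point): point on the crest of the broad leaf's midrib, 22 mm above the table, number 4 of 9 spaced about 23 mm apart along the curve from stalk to tip. Axes as the board's.
- rib5 (a point): point on the crest of the broad leaf's midrib, 22 mm above the table, number 5 of 9 spaced about 23 mm apart along the curve from stalk to tip. Axes as the board's.
- rib6 (a point): point on the crest of the broad leaf's midrib, 22 mm above the table, number 6 of 9 spaced about 23 mm apart along the curve from stalk to tip. Axes as the board's.
- rib7 (a point): point on the crest of the broad leaf's midrib, 22 mm above the table, number 7 of 9 spaced about 23 mm apart along the curve from stalk to tip. Axes as the board's.
- rib8 (a point): point on the crest of the broad leaf's midrib, 22 mm above the table, number 8 of 9 spaced about 23 mm apart along the curve from stalk to tip: 4 mm before the end of the rib, at the tip of the leaf, where the trace finishes. Axes as the board's.
- narrow_leaf: the other relief model, not to be traced: the same wooden board (loose, 0.7 kg) with a narrow grass-type leaf about 40 mm wide at most and thin parallel veins, no thick midrib and no bare stalk; 17 mm high. Origin: centre of the board's underside.
- dropper: white plastic dropper pipette with a bulb, 155 mm long, 12 mm thick, lying loose between the boards. Origin: about its middle, on the table.
- red_bowl: shallow red plastic bowl, 150 mm across, 32 mm high, loose, beyond the boards. Origin: centre of its underside.
- petri_dish: closed round specimen dish, 94 mm across, 17 mm high, loose, beyond the boards. Origin: centre of its underside.
- specimen_jar: amber glass jar with a black cap, 54 mm across, 62 mm high, loose, beyond the boards. Origin: centre of its underside.
- magnifier: magnifying glass with a black handle, 72 mm ring, 155 mm long, 12 mm high, lying loose near the robot on its right. Origin: centre of the ring, on the table.
- forceps: steel forceps, 130 mm long, 16 mm wide, 7 mm high, lying loose near the robot on its left. Origin: their middle, on the table.

How it is judged:
By the outcome, as a careful person would: the job done as asked, in the order asked, and still so for the second after the job is handed in, while the arm keeps its last pose, push and grip.
It also fails if it takes over 42 s, if anything falls off the work surface, if the arm or the gripper's body presses on something with over 40 N, if the wrist force passes 120 N, or if a joint passes its speed limit or range.

ROBOT

A 7-joint arm with a two-finger parallel gripper is mounted at the origin on the work surface. World frame = base frame: x ahead of the robot, y to its left, z up, the work surface at z = 0. Lengths are in m, angles in rad, forces in N, time in s.
With the tool pointing down it reaches from about 0.425 to 1.025 m from the base axis. Payload 9.4 kg.
Tool frame: the origin (TCP) lies between the finger pads; the fingertips stand 8 mm ahead of it and the grasp point (between the pads) lies 11 mm behind it; x points along the fingers, z is the direction in which the jaws open and shut, and the axes are right-handed (so a half turn about x gives the same grasp; the last joint's range is limited). The gripper opens to 85 mm and grips with 20 to 120 N. Pads are 22 mm wide; open, the fingers measure 114 mm over their backs; the gripper's body (76 mm by 85 mm) begins 54 mm behind the grasp point. The pads swing forward as they close: fully open they stand 13 mm farther back than shut.
Start: joints at [1.036, 0.599, -0.003, 1.599, 0.002, 0.943, -0.08], TCP at [0.32, -0.65, 0.239] pointing down, gripper open.
Joint ranges: [-2.57, 2.57], [-0.35, 1.97], [-1.29, 1.29], [0.11, 2.56], [-1.05, 4.19], [0.11, 1.86], [-2.63, 2.63]. Speed limits (rad/s): [2.22, 2.22, 3.01, 3.01, 3.14, 3.14, 3.14].

INTERFACE

Orientations are given as a unit quaternion [x, y, z, w].
In Python, from bench import env, viewer gives the robot as it stands. The module is installed in compiled form; this text tells all that it offers.
- The arm moves only by the shell command python3 -m creep 'ROWS' [OPENING] [FORCE]. ROWS is JSON, a list of rows, each an object of numbers: "tx", "ty", "tz": the shift along the world's x, y, z in m; "ax", "ay", "az": the turn, a rotation vector about the world's x, y, z in degrees. In form: [{"tx": .., "ty": .., "tz": .., "ax": .., "ay": .., "az": ..}, ...]. A call has exactly 10 rows; each row shifts and turns the commanded pose from where the row before left it; what a row does not reach is not made up. A row lasts 1/12 s, in which the tool goes at most 41.7 mm and 7.16 degrees, less where a joint would pass 70% of its speed; a pose out of reach is approached as far as the arm can. A call is refused whole if a number of a shift passes 0.0417 or a number of a turn 7.16, either way. A call with a gripper value outside its range is refused whole. OPENING is the opening, from -1 (shut) to 1 (fully open), so that 0 is half open, set as the call begins (- or left out, the last holds). The fingers move at their own pace and stop on an object; FORCE is the grip in N (left out, the last holds). Time passes only in rows, so rows that do not move let the fingers close, or fill a call up. It gives the time, the measured TCP pose, the force and the opening at its end, in the units of the state.
- env.get_obs(): the state, without advancing time (a new reading comes with each control period).
- viewer.camera(name): name is "side" or "top" or "wrist"; returns (picture, depth): 420x560x3 uint8, red, green, blue; 420x560 float32, m along the optical axis (not along the pixel's ray), 0 where there is no reading.
- viewer.camera_model(name): a dict with "fov_y" (degrees; the focal length in pixels is half the picture's height over the tangent of half this angle, whatever the lens; pixels are square), "cx", "cy" (the principal point, pixels), "k1" (the pictures are not rectified: a ray, as slopes to the right and down, at radius r is drawn at 1 + k1 r^2 times it, then the intrinsics apply), "camera_from_world" (4x4, takes a point from world to camera coordinates). Camera axes: x right, y down, z forward; pixel columns grow to the right and rows downward; lengths in m; the calibration is good to about 2 mm. A picture is of the moment at which its call begins: read the wrist's pose just before it. camera_model takes no time and is no camera call; for the wrist camera it gives the pose at the moment of the call.
- env.hand_in(): hands the job in, once; it reports no verdict.
The state is a dict: "time_s": time; "joint_pos": joint angles; "qvel": joint speeds; "joint_efforts": joint torques, N m; "position": TCP position; "tcp_rot": TCP orientation; "contact_force": force on the tool from outside, world axes, zero at the start; "wrist_torque": the same for the moment, N m; "grip_width": finger opening in m.
Only numpy, scipy, OpenCV 4.12 (cv2) and the standard library are available. Lean on these libraries where they do the work, as an engineer would, in place of code of your own. Each camera call takes 0.05 s, during which the arm holds its last target.

## Working session

There is one attempt and no reset: what is moved stays moved. The work goes in short steps, Python scripts to look and compute and a shell command to move; the robot and the scene stay as the last step left them, time stands still between calls to the robot, and variables do not carry over. Pictures are saved under pics/ and viewed, and the job is handed in when it is done.

```bash
ls; mkdir -p pics; python3 - <<'E'
from bench import env, viewer
import cv2,numpy as np
o=env.get_obs()
for k in ['time_s','position','tcp_rot','contact_force','grip_width']: print(k,o[k])
for n in ['top','side']:
    p,d=viewer.camera(n); cv2.imwrite(f'pics/{n}0.png',p[:,:,::-1]); np.save(f'pics/{n}0.npy',d); np.save(f'pics/{n}0p.npy',p)
    m=viewer.camera_model(n); print(n,m)
    import pickle; pickle.dump(m,open(f'pics/{n}.pkl','wb'))
E
```

```text
pics
time_s 0.0
position [ 0.32022292 -0.64992786  0.2383993 ]
tcp_rot [ 0.3737482   0.60091924 -0.37323351  0.59992091]
contact_force [ 0.23583275 -0.41453751  0.5895858 ]
grip_width 0.08550807865533444
top {'fov_y': 46.464365125873826, 'cx': 280.83898681572964, 'cy': 211.04156755120925, 'k1': 0.0058926029806827636, 'camera_from_world': array([[-0.0199783 , -0.99965324, -0.01715433,  0.02796963],
       [-0.99849583,  0.02082552, -0.05071862,  0.55511623],
       [ 0.05105829,  0.01611526, -0.99856565,  1.21485274],
       [ 0.        ,  0.        ,  0.        ,  1.        ]])}
side {'fov_y': 43.48781503885563, 'cx': 274.06038782904363, 'cy': 221.9899181699152, 'k1': -0.0998440237630104, 'camera_from_world': array([[-0.97751252, -0.21079904,  0.00574843,  0.54530432],
       [-0.10400922,  0.45823759, -0.88272329,  0.10986482],
       [ 0.18344308, -0.86347095, -0.46985802,  0.99364302],
       [ 0.        ,  0.        ,  0.        ,  1.        ]])}
```

View pics/top0.png

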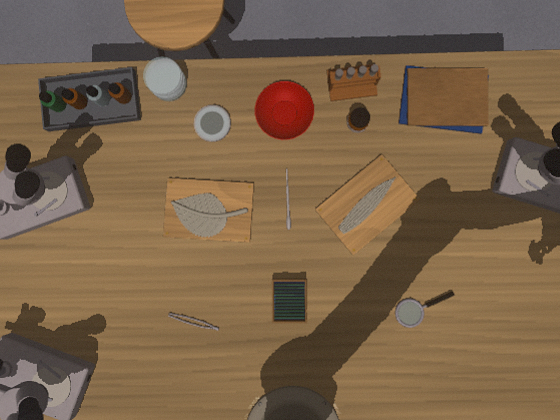

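View pics/side0.png

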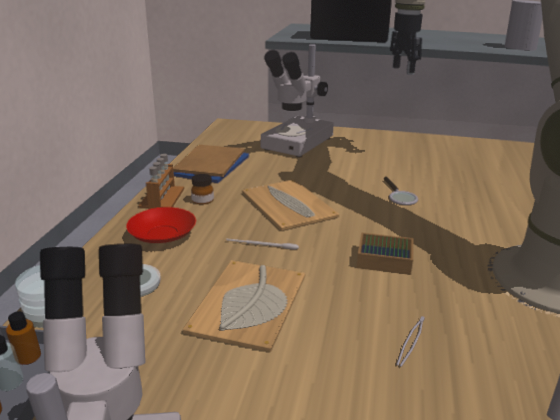

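The top view shows the broad leaf board around (209,209), with the stalk's free end at about (247,210) and the leaf tip at about (172,203). The narrow leaf is at (367,203). Next I'll zoom in and map this to world coordinates.

```bash
cat > h.py <<'E'
import numpy as np,cv2,pickle
def ray(m,u,v,z):
    f=210/np.tan(np.radians(m['fov_y']/2)); 
    x=(np.asarray(u,float)-m['cx'])/f; y=(np.asarray(v,float)-m['cy'])/f
    a,b=x.copy(),y.copy()
    for _ in range(20):
        s=1+m['k1']*(a*a+b*b); a,b=x/s,y/s
    T=m['camera_from_world'];R=T[:3,:3];c=-R.T@T[:3,3]
    d=np.stack([a,b,np.ones_like(a)],-1)@R
    t=(z-c[2])/d[...,2]
    return c+t[...,None]*d
def proj(m,P):
    T=m['camera_from_world'];P=np.atleast_2d(P);q=P@T[:3,:3].T+T[:3,3]
    f=210/np.tan(np.radians(m['fov_y']/2)); a,b=q[:,0]/q[:,2],q[:,1]/q[:,2]; s=1+m['k1']*(a*a+b*b)
    return np.stack([m['cx']+f*a*s,m['cy']+f*b*s],-1)
def load(n): return pickle.load(open(f'pics/{n}.pkl','rb'))
E
python3 - <<'E'
from h import *
p=np.load('pics/top0p.npy'); c=p[165:255,150:270,::-1]
cv2.imwrite('pics/topz.png',cv2.resize(c,None,fx=6.5,fy=6.5,interpolation=cv2.INTER_CUBIC))
p=np.load('pics/side0p.npy'); c=p[255:350,180:310,::-1]
cv2.imwrite('pics/sidez.png',cv2.resize(c,None,fx=6,fy=6,interpolation=cv2.INTER_CUBIC))
m=load('top')
print(ray(m,[248,172,209],[210,203,209],.022))
E
```

```text
[[0.55949815 0.09854523 0.022     ]
 [0.58106062 0.28903374 0.022     ]
 [0.56404642 0.19623445 0.022     ]]
```

View pics/topz.png

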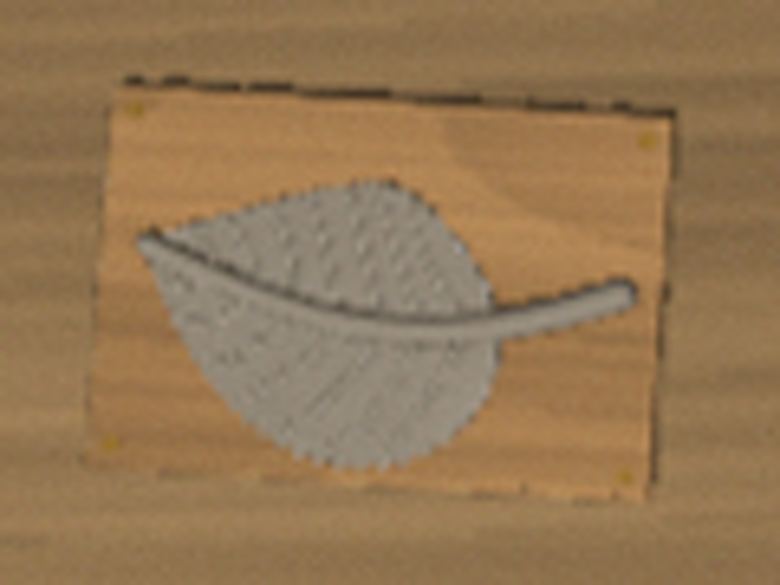

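View pics/sidez.png

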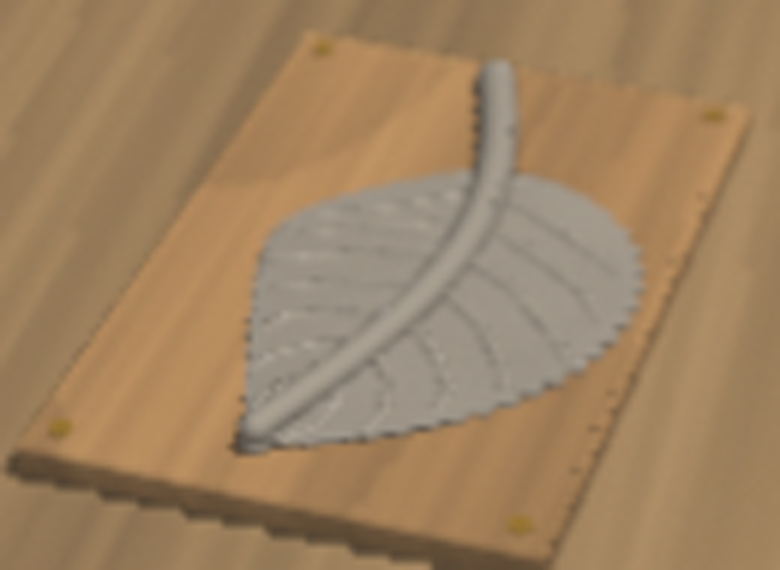

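```bash
cat > rib.py <<'E'
from h import *
def topts(pts,off,s): 
    a=np.array(pts,float); return (a[:,0]+.5)/s-.5+off[0],(a[:,1]+.5)/s-.5+off[1]
E
python3 - <<'E'
from rib import *
from scipy.spatial.transform import Rotation as R
from scipy.optimize import least_squares
T=[(628,292),(560,310),(500,323),(440,328),(380,324),(320,310),(260,288),(205,262),(150,242)]
S=[(497,65),(495,130),(490,185),(462,240),(418,295),(370,340),(320,382),(255,432)]
pt=ray(load('top'),*topts(T,(150,165),6.5),.022)[:,:2]; ps=ray(load('side'),*topts(S,(180,255),6),.022)[:,:2]
print(pt.round(4).tolist());print(ps.round(4).tolist())
for n,p in(('t',pt),('s',ps)):
    r=least_squares(lambda q:np.hypot(*(p-q[:2]).T)-q[2],[.9,.2,.3]); print(n,r.x,np.abs(r.fun).max())
ct=[(112,88),(672,112),(650,498),(85,460)]
c=ray(load('top'),*topts(ct,(150,165),6.5),.012)[:,:2];print('corners',c.round(4).tolist(),c.mean(0),np.linalg.norm(np.diff(c,axis=0),axis=1))
cs=[(310,33),(748,105),(548,565),(10,460)]
c=ray(load('side'),*topts(cs,(180,255),6),.012)[:,:2];print('corners',c.round(4).tolist(),c.mean(0),np.linalg.norm(np.diff(c,axis=0),axis=1))
print(R.from_quat([ 0.3737482 ,  0.60091924, -0.37323351,  0.59992091]).as_matrix().round(3))
E
```

```text
[[0.5608, 0.103], [0.5545, 0.1293], [0.5499, 0.1525], [0.5485, 0.1757], [0.5505, 0.1988], [0.5564, 0.2219], [0.5654, 0.245], [0.5758, 0.2662], [0.584, 0.2874]]
[[0.5572, 0.1078], [0.5494, 0.1435], [0.5441, 0.1722], [0.5456, 0.2008], [0.5514, 0.2291], [0.5592, 0.2519], [0.5675, 0.2727], [0.5785, 0.2969]]
t [0.7548369  0.16983361 0.20529447] 0.002047048443144378
s [0.76553425 0.17872627 0.22009598] 0.0013893944140858927
corners [[0.6453, 0.3041], [0.6311, 0.0856], [0.4815, 0.0967], [0.5006, 0.3158]] [0.56462337 0.20055006] [0.21889734 0.15003201 0.21988139]
corners [[0.6246, 0.0875], [0.4786, 0.098], [0.4939, 0.3196], [0.6429, 0.3113]] [0.55999506 0.20409669] [0.14639255 0.22213855 0.14921226]
[[-0.001  0.897  0.442]
 [ 0.001  0.442 -0.897]
 [-1.    -0.    -0.002]]
```

```bash
python3 -m creep '[{"tx":0.012,"ty":0.04,"az":-1.5},{"tx":0.012,"ty":0.04,"az":-1.5},{"tx":0.012,"ty":0.04,"az":-1.5},{"tx":0.012,"ty":0.04,"az":-1.5},{"tx":0.012,"ty":0.04,"az":-1.5},{"tx":0.012,"ty":0.04,"az":-1.5},{"tx":0.012,"ty":0.04,"az":-1.5},{"tx":0.012,"ty":0.04,"az":-1.5},{"tx":0.012,"ty":0.04,"az":-1.5},{"tx":0.012,"ty":0.04,"az":-1.5}]' -1 20
```

```text
schema error: expected keys tx, ty, tz, ax, ay, az
```

```bash
python3 -m creep '[{"tx":0.012,"ty":0.04,"tz":0,"ax":0,"ay":0,"az":-1.5},{"tx":0.012,"ty":0.04,"tz":0,"ax":0,"ay":0,"az":-1.5},{"tx":0.012,"ty":0.04,"tz":0,"ax":0,"ay":0,"az":-1.5},{"tx":0.012,"ty":0.04,"tz":0,"ax":0,"ay":0,"az":-1.5},{"tx":0.012,"ty":0.04,"tz":0,"ax":0,"ay":0,"az":-1.5},{"tx":0.012,"ty":0.04,"tz":0,"ax":0,"ay":0,"az":-1.5},{"tx":0.012,"ty":0.04,"tz":0,"ax":0,"ay":0,"az":-1.5},{"tx":0.012,"ty":0.04,"tz":0,"ax":0,"ay":0,"az":-1.5},{"tx":0.012,"ty":0.04,"tz":0,"ax":0,"ay":0,"az":-1.5},{"tx":0.012,"ty":0.04,"tz":0,"ax":0,"ay":0,"az":-1.5}]' -1 20
```

```text
time_s: 0.93
position: [0.4402, -0.2493, 0.2392]
tcp_rot: [0.449, 0.546, -0.449, 0.546]
contact_force: [0.3, -0.1, 0.1]
grip_width: 0.0
```

```bash
python3 -m creep '[{"tx":0.012,"ty":0.04,"tz":0,"ax":0,"ay":0,"az":-1.5},{"tx":0.012,"ty":0.04,"tz":0,"ax":0,"ay":0,"az":-1.5},{"tx":0.012,"ty":0.04,"tz":0,"ax":0,"ay":0,"az":-1.5},{"tx":0.012,"ty":0.04,"tz":0,"ax":0,"ay":0,"az":-1.5},{"tx":0.012,"ty":0.04,"tz":0,"ax":0,"ay":0,"az":-1.5},{"tx":0.012,"ty":0.04,"tz":0,"ax":0,"ay":0,"az":-1.5},{"tx":0.012,"ty":0.04,"tz":0,"ax":0,"ay":0,"az":-1.5},{"tx":0.012,"ty":0.04,"tz":0,"ax":0,"ay":0,"az":-1.5},{"tx":0.012,"ty":0.04,"tz":0,"ax":0,"ay":0,"az":-1.5},{"tx":0.012,"ty":0.04,"tz":0,"ax":0,"ay":0,"az":-1.5}]'
cat > look.py <<'E'
import sys,pickle,cv2,numpy as np
from bench import env,viewer
n=sys.argv[1]; c=sys.argv[2]
m=viewer.camera_model(c); o=env.get_obs(); p,d=viewer.camera(c)
cv2.imwrite(f'pics/{n}.png',p[:,:,::-1]); np.save(f'pics/{n}.npy',d); np.save(f'pics/{n}p.npy',p)
pickle.dump(m,open(f'pics/{n}.pkl','wb')); print(o['time_s'],o['position'],o['contact_force'])
T=m['camera_from_world']; print('cam',-T[:3,:3].T@T[:3,3],'fwd',T[2,:3],'right',T[0,:3])
E
python3 look.py w1 wrist
```

```text
time_s: 1.77
position: [0.5599, 0.15, 0.2391]
tcp_rot: [-0.516, -0.483, 0.517, -0.483]
contact_force: [1.2, -1.0, 0.9]
grip_width: 0.0002
1.7667 [0.55992514 0.14995233 0.23912993] [ 1.17374292 -0.98464844  0.93143956]
cam [0.63806556 0.14340304 0.37310121] fwd [-0.30684919  0.02054805 -0.95153631] right [-6.68182811e-02 -9.97765161e-01  1.06304896e-06]
```

View pics/w1.png

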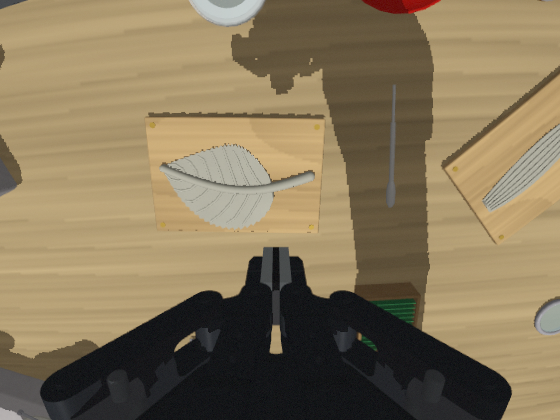

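The wrist view shows the whole leaf: stalk end at about (312,176), tip at about (163,167), closed fingertips at about (275,250). I'll enlarge it, use the known fingertip position to check the calibration, and measure.

```bash
python3 - <<'E'
from h import *
p=np.load('pics/w1p.npy'); m=load('w1')
cv2.imwrite('pics/w1z.png',cv2.resize(p[110:240,140:330,::-1],None,fx=4.2,fy=4.2,interpolation=cv2.INTER_CUBIC))
cv2.imwrite('pics/w1t.png',cv2.resize(p[225:305,220:330,::-1],None,fx=6,fy=6,interpolation=cv2.INTER_CUBIC))
print(proj(m,[[.5599,.15,.2311]]),m['k1'])
E
```

```text
[[273.01377117 261.58727544]] -0.05612519557858946
```

View pics/w1z.png

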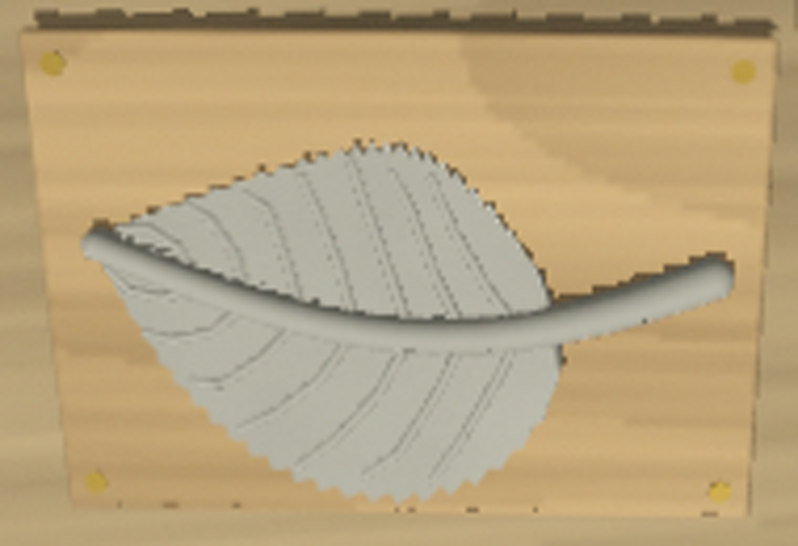

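View pics/w1t.png

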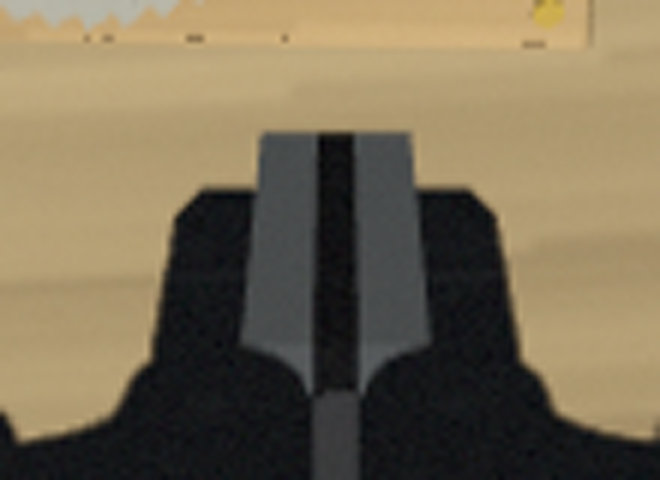

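```bash
python3 - <<'E'
from rib import *
from scipy.optimize import least_squares
m=load('w1'); d=np.load('pics/w1.npy'); T=m['camera_from_world'];R=T[:3,:3];c=-R.T@T[:3,3]
print('finger edge proj',proj(m,[[.5709,.15,.2311],[.5709,.15,.2311+.011]]),'seen 275.6 246.6')
W=[(726,278),(640,298),(570,318),(500,332),(440,335),(380,330),(320,318),(260,299),(200,275),(150,256),(95,240)]
pw=ray(m,*topts(W,(140,110),4.2),.0215)[:,:2]; print(pw.round(4).tolist())
r=least_squares(lambda q:np.hypot(*(pw-q[:2]).T)-q[2],[.9,.2,.3]); print(r.x,np.abs(r.fun).max())
cw=ray(m,*topts([(25,30),(775,38),(748,515),(75,505)],(140,110),4.2),.012)[:,:2]
print('corners',cw.round(4).tolist(),cw.mean(0),np.linalg.norm(np.diff(cw,axis=0),axis=1))
# depth heights
u,v=np.meshgrid(np.arange(150,325),np.arange(112,235)); P1=ray(m,u,v,0.0); dd=d[112:235,150:325]
zc=(P1-c)@R[2]; P=c+(P1-c)*(dd/zc)[...,None]
print('z pct',np.percentile(P[...,2],[5,25,50,75,90,95,99]).round(4))
h=P[...,2]; k=(h>np.percentile(h,50)+.0075)
cv2.imwrite('pics/dz.png',cv2.resize(np.clip((h-.0)/.03*255,0,255).astype(np.uint8),None,fx=4,fy=4,interpolation=0))
E
```

```text
finger edge proj [[271.59050373 243.45083576]
 [271.31241313 252.91533443]] seen 275.6 246.6
[[0.5598, 0.1029], [0.5555, 0.1284], [0.5508, 0.1494], [0.5479, 0.1705], [0.5482, 0.1885], [0.5509, 0.2062], [0.5558, 0.2236], [0.5628, 0.2407], [0.5712, 0.2575], [0.5779, 0.2714], [0.5838, 0.2869]]
[0.74722718 0.17056892 0.1983426 ] 0.002269803651516078
corners [[0.6444, 0.3004], [0.6267, 0.0856], [0.4796, 0.0968], [0.4973, 0.3135]] [0.56202892 0.19910606] [0.21552938 0.14751637 0.21738746]
z pct [-0.0003  0.011   0.0119  0.0143  0.0158  0.0195  0.0219]
```

View pics/dz.png

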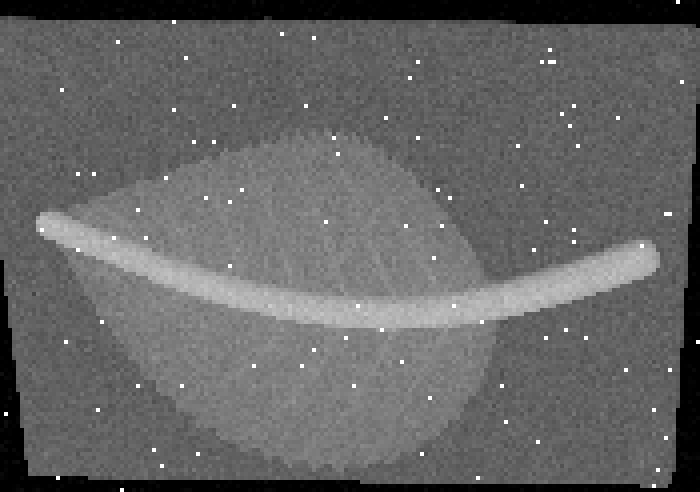

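```bash
cat > ridge.py <<'E'
from rib import *
from scipy.optimize import least_squares
def ridge(n,lo=.0185,hi=.0245,box=None):
    m=load(n); d=np.load(f'pics/{n}.npy'); T=m['camera_from_world'];R=T[:3,:3];c=-R.T@T[:3,3]
    u,v=np.meshgrid(np.arange(560),np.arange(420)); P1=ray(m,u,v,0.0)
    P=c+(P1-c)*(d/((P1-c)@R[2]))[...,None]
    P[d==0]=np.nan
    h=P[...,2]; k=((h>lo)&(h<hi)).astype(np.uint8)
    n_,lab,st,_=cv2.connectedComponentsWithStats(k,connectivity=8)
    inb=(P[...,0]>.5)&(P[...,0]<.63)&(P[...,1]>.06)&(P[...,1]<.34)
    cnt=np.bincount(lab[inb&(k>0)],minlength=n_); cnt[0]=0; L=cnt.argmax()
    return P[(lab==L)],P
E
python3 - <<'E'
from ridge import *
Q,P=ridge('w1'); print(len(Q),Q.min(0),Q.max(0))
# principal frame
ang=np.radians(94.7); 
cen=np.array([.562,.199]); ex=np.array([np.cos(ang),np.sin(ang)]); ey=np.array([-ex[1],ex[0]])
s=(Q[:,:2]-cen)@ex; t=(Q[:,:2]-cen)@ey
print('s range',np.percentile(s,[.3,99.7]))
cf=np.polyfit(s,t,4)
for a in np.linspace(s.min(),s.max(),15):
    k=abs(s-a)<.004; print(a.round(4),t[k].mean().round(4),np.polyval(cf,a).round(4),(np.percentile(t[k],97)-np.percentile(t[k],3)).round(4),(cen+a*ex+t[k].mean()*ey).round(4), Q[k,2].max().round(4))
E
```

```text
1138 [0.54110272 0.10184303 0.01850776] [0.58580343 0.29219768 0.02407713]
s range [-0.09617532  0.08960045]
-0.0968 0.0112 0.0105 0.0072 [0.5588 0.1016] 0.0214
-0.0834 0.0127 0.0127 0.01 [0.5562 0.1149] 0.0229
-0.0699 0.0149 0.0149 0.0095 [0.5529 0.1281] 0.0227
-0.0565 0.017 0.0167 0.0093 [0.5497 0.1413] 0.0228
-0.0431 0.0176 0.0178 0.0087 [0.548  0.1546] 0.0222
-0.0296 0.0182 0.018 0.0091 [0.5463 0.168 ] 0.0226
-0.0162 0.0168 0.017 0.0082 [0.5466 0.1815] 0.0222
-0.0028 0.0146 0.0148 0.0083 [0.5477 0.195 ] 0.0234
0.0107 0.0113 0.0114 0.0097 [0.5498 0.2087] 0.0231
0.0241 0.0069 0.0067 0.0098 [0.5531 0.2224] 0.0241
0.0375 0.0008 0.0008 0.0103 [0.5581 0.2363] 0.0232
0.0509 -0.0056 -0.006 0.0105 [0.5634 0.2502] 0.0227
0.0644 -0.0138 -0.0136 0.0104 [0.5705 0.2643] 0.0231
0.0778 -0.022 -0.0217 0.0105 [0.5776 0.2784] 0.0227
0.0912 -0.0274 -0.0299 0.0067 [0.5819 0.2922] 0.022
```

```bash
python3 -m creep '[{"tx":0,"ty":-0.0043,"tz":-0.018,"ax":0,"ay":0,"az":0},{"tx":0,"ty":-0.0043,"tz":-0.018,"ax":0,"ay":0,"az":0},{"tx":0,"ty":-0.0043,"tz":-0.018,"ax":0,"ay":0,"az":0},{"tx":0,"ty":-0.0043,"tz":-0.018,"ax":0,"ay":0,"az":0},{"tx":0,"ty":-0.0043,"tz":-0.018,"ax":0,"ay":0,"az":0},{"tx":0,"ty":-0.0043,"tz":-0.018,"ax":0,"ay":0,"az":0},{"tx":0,"ty":-0.0043,"tz":-0.018,"ax":0,"ay":0,"az":0},{"tx":0,"ty":-0.0043,"tz":-0.018,"ax":0,"ay":0,"az":0},{"tx":0,"ty":-0.0043,"tz":-0.018,"ax":0,"ay":0,"az":0},{"tx":0,"ty":-0.0043,"tz":-0.01,"ax":0,"ay":0,"az":0}]'
python3 look.py w2 wrist; python3 look.py t2 top;python3 look.py s2 side
python3 - <<'E'
from h import *
for n,b,f in(('w2',(150,330,180,420),3.3),('t2',(165,255,150,270),6.5),('s2',(215,350,180,330),5)):
    p=np.load(f'pics/{n}p.npy'); cv2.imwrite(f'pics/{n}z.png',cv2.resize(p[b[0]:b[1],b[2]:b[3],::-1],None,fx=f,fy=f,interpolation=cv2.INTER_CUBIC))
E
```

```text
time_s: 2.65
position: [0.559, 0.1042, 0.0654]
tcp_rot: [-0.515, -0.484, 0.517, -0.483]
contact_force: [0.1, 0.0, -0.2]
grip_width: 0.0002
2.65 [0.55896763 0.10424282 0.06536739] [ 0.08950707  0.00078832 -0.15553302]
cam [0.63740919 0.09787318 0.19920711] fwd [-0.30864238  0.01979892 -0.95097207] right [-6.54207376e-02 -9.97857664e-01  4.57542377e-04]
2.7 [0.55848211 0.10306768 0.06438759] [-0.07956346 -1.93532825 -1.77321367]
cam [ 0.49281173 -0.00317832  1.24174475] fwd [ 0.05105829  0.01611526 -0.99856565] right [-0.0199783  -0.99965324 -0.01715433]
2.75 [0.55884282 0.10358978 0.0656868 ] [ 0.06281203 -0.7253192   0.34267453]
cam [0.36219182 0.92258732 0.56071673] fwd [ 0.18344308 -0.86347095 -0.46985802] right [-0.97751252 -0.21079904  0.00574843]
```

View pics/w2.png

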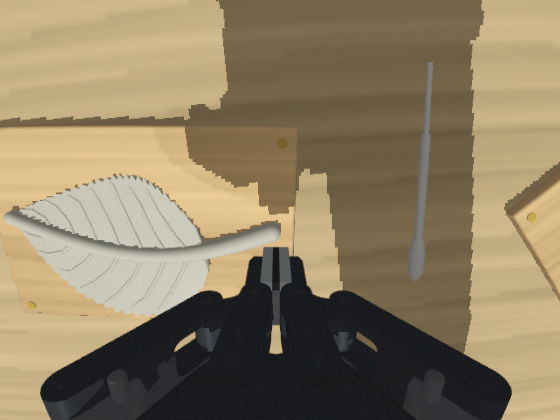

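View pics/t2z.png

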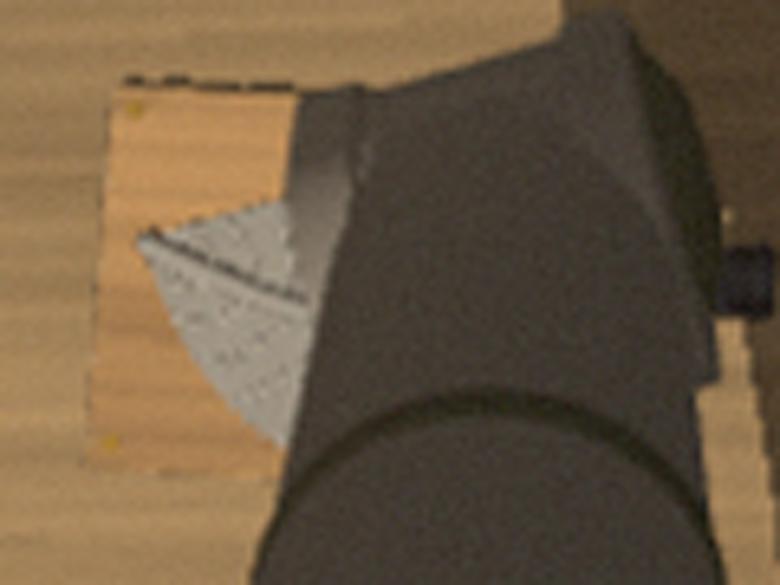

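View pics/s2z.png

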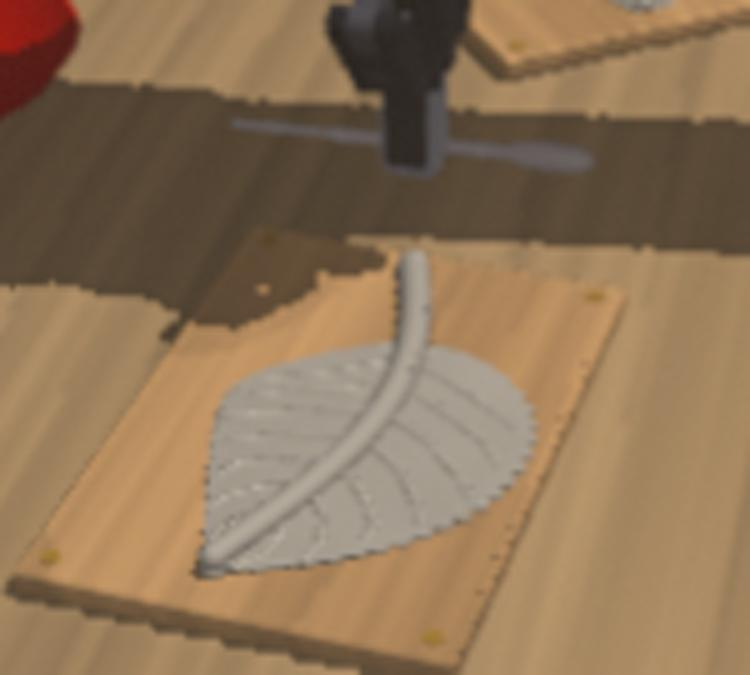

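```bash
python3 - <<'E'
from ridge import *
m=load('s2'); 
for dx,dy in((-.011,0),(.011,0),(0,.0)): print('side tip',proj(m,[[.5588+dx,.1036+dy+.006,.0575]]))
print('seen bottom corners', [(180+x/5,215+y/5) for x,y in((388,168),(428,176),(445,160))])
m=load('w2'); print('wrist tip front edge',proj(m,[[.5589+.011,.1042,.0574]]))
for n in('w1','w2','s2','t2'):
    try:
        Q,P=ridge(n,.0185,.0245)
        b=Q[np.argsort(Q[:,1])]
        print(n,len(Q),b[:8].mean(0).round(4),b[-8:].mean(0).round(4))
        for y in (.105,.13,.16,.19,.22,.25,.28):
            k=abs(Q[:,1]-y)<.006; print(y,Q[k].mean(0).round(4),k.sum())
    except Exception as e: print(n,e)
p=np.load('pics/w2p.npy'); cv2.imwrite('pics/w2z.png',cv2.resize(p[205:275,220:330,::-1],None,fx=7,fy=7,interpolation=cv2.INTER_CUBIC))
p=np.load('pics/s2p.npy'); cv2.imwrite('pics/s2z.png',cv2.resize(p[205:295,220:330,::-1],None,fx=6.5,fy=6.5,interpolation=cv2.INTER_CUBIC))
E
```

```text
side tip [[267.05095121 250.32779096]]
side tip [[255.48943536 248.97511791]]
side tip [[261.25783643 249.65036489]]
seen bottom corners [(257.6, 248.6), (265.6, 250.2), (269.0, 247.0)]
wrist tip front edge [[271.83640456 243.61420102]]
w1 1138 [0.5591 0.1023 0.0197] [0.5823 0.2908 0.0204]
0.105 [0.5582 0.1067 0.0206] 59
0.13 [0.5525 0.1299 0.0207] 75
0.16 [0.5471 0.16   0.0207] 69
0.19 [0.547  0.1898 0.0208] 68
0.22 [0.5526 0.2201 0.0207] 70
0.25 [0.5635 0.25   0.0208] 73
0.28 [0.5784 0.2801 0.0207] 71
w2 3415 [0.5591 0.1011 0.0191] [0.5828 0.2903 0.0205]
0.105 [0.5589 0.1064 0.0205] 200
0.13 [0.5529 0.1299 0.0207] 245
0.16 [0.5481 0.1599 0.0207] 205
0.19 [0.548  0.1899 0.0206] 212
0.22 [0.5536 0.22   0.0207] 214
0.25 [0.5649 0.2501 0.0206] 197
0.28 [0.5788 0.28   0.0207] 201
s2 426 [0.5569 0.1086 0.022 ] [0.58   0.2934 0.0207]
0.105 [0.5569 0.1088 0.0221] 9
0.13 [0.5513 0.1296 0.0214] 26
0.16 [0.5454 0.16   0.022 ] 23
0.19 [0.5446 0.1897 0.0216] 23
0.22 [0.5486 0.2199 0.0216] 25
0.25 [0.5598 0.2501 0.0217] 27
0.28 [0.573  0.2801 0.0212] 34
t2 95 [0.5522 0.2286 0.0211] [0.5805 0.2882 0.0201]
0.105 [nan nan nan] 0
0.13 [nan nan nan] 0
0.16 [nan nan nan] 0
0.19 [nan nan nan] 0
0.22 [nan nan nan] 0
0.25 [0.5618 0.2493 0.021 ] 17
0.28 [0.5784 0.2798 0.0214] 15<stdin>:12: RuntimeWarning: Mean of empty slice.
  ret = um.true_divide(
```

View pics/w2z.png

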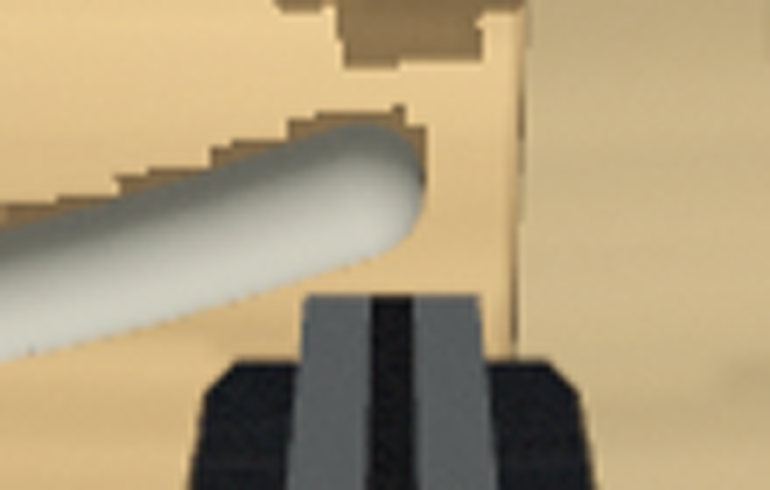

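View pics/s2z.png

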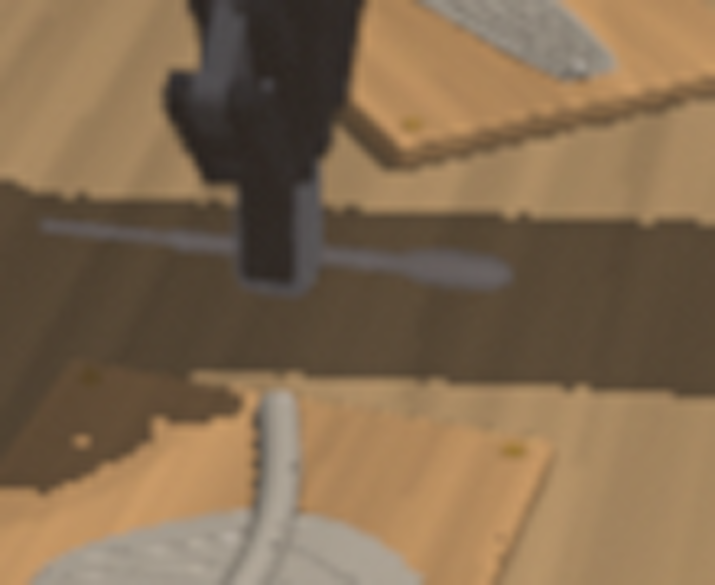

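```bash
cat > wp.py <<'E'
from ridge import *
from scipy.interpolate import CubicSpline
Q,_=ridge('w2')
b=Q[np.argsort(Q[:,1])]
cf=np.polyfit(Q[:,1],Q[:,0],5)
ys=np.linspace(np.percentile(Q[:,1],.2),np.percentile(Q[:,1],99.8),2000)
xs=np.polyval(cf,ys); L=np.r_[0,np.cumsum(np.hypot(np.diff(xs),np.diff(ys)))]
print('len',L[-1])
l=np.linspace(.0035,L[-1]-.0035,9)
W=np.c_[np.interp(l,L,xs),np.interp(l,L,ys)]+[.0003,.002]
np.save('W.npy',W)
print(W.round(4).tolist()); print((np.diff(W,axis=0)/5).round(5).tolist())
t=np.diff(W,axis=0); print(np.degrees(np.arctan2(t[:,1],t[:,0])).round(1))
E
python3 wp.py; python3 -c "
from bench import env;o=env.get_obs();print(o['position'],o['tcp_rot'],o['joint_pos'])"
```

```text
len 0.1963712063366877
[[0.5596, 0.1071], [0.5536, 0.13], [0.5493, 0.1532], [0.5476, 0.1768], [0.5492, 0.2004], [0.5544, 0.2235], [0.5623, 0.2458], [0.5721, 0.2674], [0.5822, 0.2887]]
[[-0.00119, 0.00458], [-0.00086, 0.00465], [-0.00034, 0.00472], [0.00033, 0.00472], [0.00102, 0.00462], [0.00159, 0.00446], [0.00195, 0.00431], [0.00203, 0.00428]]
[104.5 100.5  94.2  86.   77.5  70.3  65.7  64.6]
[0.55948749 0.10427507 0.06677641] [-0.51577806 -0.48337854  0.51688684 -0.48285212] [-0.29349214  0.66193428  0.01400822  2.08761184 -0.02231461  0.3939176
 -1.89906393]
```

```bash
python3 -m creep '[{"tx":0,"ty":0.0005,"tz":-0.005,"ax":0,"ay":0,"az":0},{"tx":0,"ty":0.0005,"tz":-0.005,"ax":0,"ay":0,"az":0},{"tx":0,"ty":0.0005,"tz":-0.005,"ax":0,"ay":0,"az":0},{"tx":0,"ty":0.0005,"tz":-0.005,"ax":0,"ay":0,"az":0},{"tx":0,"ty":0.0005,"tz":-0.005,"ax":0,"ay":0,"az":0},{"tx":0,"ty":0.0005,"tz":-0.004,"ax":0,"ay":0,"az":0},{"tx":0,"ty":0,"tz":-0.003,"ax":0,"ay":0,"az":0},{"tx":0,"ty":0,"tz":-0.001,"ax":0,"ay":0,"az":0},{"tx":0,"ty":0,"tz":0,"ax":0,"ay":0,"az":0},{"tx":0,"ty":0,"tz":0,"ax":0,"ay":0,"az":0}]'
python3 look.py w3 wrist;  python3 look.py s3 side
python3 - <<'E'
from h import *
p=np.load('pics/w3p.npy'); a=cv2.resize(p[205:275,220:330,::-1],None,fx=7,fy=7,interpolation=cv2.INTER_CUBIC);cv2.imwrite('pics/w3z.png',a)
p=np.load('pics/s3p.npy'); a=cv2.resize(p[225:305,220:330,::-1],None,fx=7,fy=7,interpolation=cv2.INTER_CUBIC);cv2.imwrite('pics/s3z.png',a)
E
```

```text
time_s: 3.63
position: [0.5599, 0.1078, 0.0343]
tcp_rot: [-0.516, -0.483, 0.516, -0.483]
contact_force: [1.0, 0.2, 0.1]
grip_width: 0.0003
3.6333 [0.55991078 0.10776998 0.03426258] [0.99821297 0.17713237 0.11668823]
cam [0.63802556 0.10131812 0.16827923] fwd [-0.30658567  0.02036805 -0.95162512] right [-6.57379351e-02 -9.97836907e-01 -1.78304658e-04]
3.6833 [0.55995403 0.10780575 0.03438384] [-0.15960357  0.05891164 -0.12679837]
cam [0.36219182 0.92258732 0.56071673] fwd [ 0.18344308 -0.86347095 -0.46985802] right [-0.97751252 -0.21079904  0.00574843]
```

View pics/w3z.png

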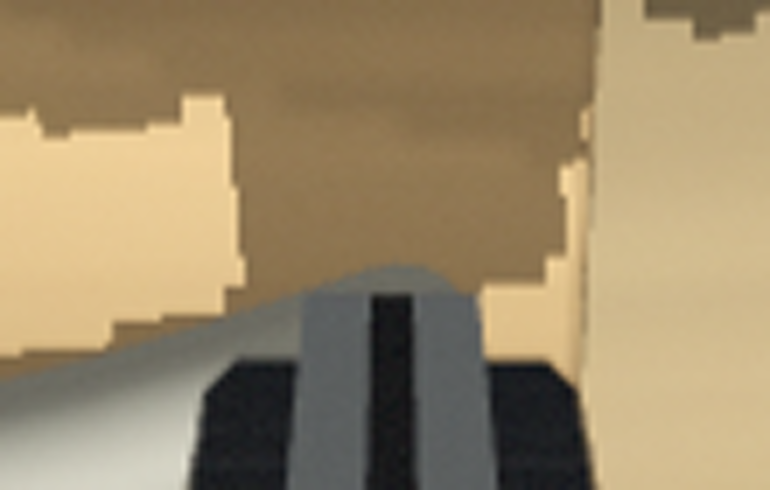

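View pics/s3z.png

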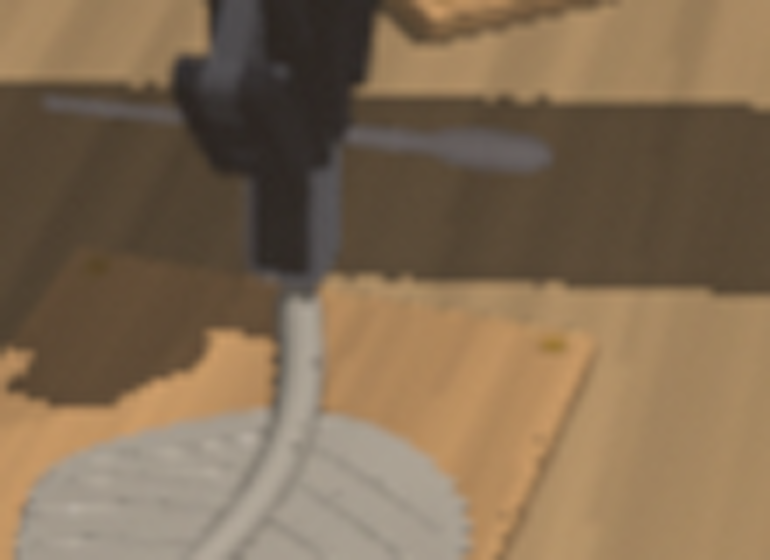

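```bash
python3 - <<'E'
from h import *
m=load('s3'); z=.0264
P=np.array([[.56+.011,.1078+.006,z],[.56-.011,.1078+.006,z],[.56-.011,.1078-.006,z]])
print('model edges L,frontR,R',proj(m,P).round(1)); print('seen L,frontR?,R',[(220+x/7,225+y/7) for x,y in((248,270),(308,278),(330,278))])
# rib as it leaves finger: edges at crop y~310: x 280..322
for y,a,b in((310,279,322),(360,276,322),(400,275,318)):
    e=ray(m,np.array([220+a/7,220+b/7]),np.array([225+y/7]*2),.017); print(e.round(4).tolist())
W=np.load('W.npy'); print(((proj(m,np.c_[W,np.full(9,.022)])-[220,225])*7).round(0).tolist())
m=load('w3'); print('wrist rib +x edge',ray(m,np.array(220+400/7),np.array(205+265/7),.014), 'finger edge',ray(m,np.array(220+392/7),np.array(205+295/7),.0263))
E
```

```text
model edges L,frontR,R [[254.5 264.2]
 [265.9 265.6]
 [267.4 262.3]]
seen L,frontR?,R [(255.42857142857144, 263.57142857142856), (264.0, 264.7142857142857), (267.14285714285717, 264.7142857142857)]
[[0.5606, 0.1144, 0.017], [0.5493, 0.1119, 0.017]]
[[0.5558, 0.1379, 0.017], [0.544, 0.1353, 0.017]]
[[0.5517, 0.1559, 0.017], [0.5408, 0.1535, 0.017]]
[[289.0, 280.0], [291.0, 329.0], [286.0, 379.0], [271.0, 432.0], [242.0, 484.0], [199.0, 536.0], [143.0, 587.0], [78.0, 636.0], [9.0, 687.0]]
wrist rib +x edge [0.56526854 0.10516942 0.014     ] finger edge [0.56857168 0.10564071 0.0263    ]
```

```bash
python3 -m creep '[{"tx":-0.0013,"ty":0.0045,"tz":-0.0002,"ax":0,"ay":0,"az":0},{"tx":-0.0013,"ty":0.0045,"tz":-0.0002,"ax":0,"ay":0,"az":0},{"tx":-0.0013,"ty":0.0045,"tz":-0.0002,"ax":0,"ay":0,"az":0},{"tx":-0.0013,"ty":0.0045,"tz":-0.0002,"ax":0,"ay":0,"az":0},{"tx":-0.0013,"ty":0.0045,"tz":-0.0002,"ax":0,"ay":0,"az":0},{"tx":-0.0009,"ty":0.0047,"tz":0,"ax":0,"ay":0,"az":0},{"tx":-0.0009,"ty":0.0047,"tz":0,"ax":0,"ay":0,"az":0},{"tx":-0.0009,"ty":0.0047,"tz":0,"ax":0,"ay":0,"az":0},{"tx":-0.0009,"ty":0.0047,"tz":0,"ax":0,"ay":0,"az":0},{"tx":-0.0009,"ty":0.0047,"tz":0,"ax":0,"ay":0,"az":0}]'
```

```text
time_s: 4.57
position: [0.5488, 0.1543, 0.0333]
tcp_rot: [0.516, 0.483, -0.516, 0.483]
contact_force: [-1.1, 0.1, 1.0]
grip_width: -0.0001
```

```bash
python3 look.py w4 wrist; python3 look.py s4 side
python3 - <<'E'
from h import *
p=np.load('pics/w4p.npy'); a=cv2.resize(p[205:275,200:350,::-1],None,fx=5,fy=5,interpolation=cv2.INTER_CUBIC)
p=np.load('pics/s4p.npy'); b=cv2.resize(p[235:305,200:350,::-1],None,fx=5,fy=5,interpolation=cv2.INTER_CUBIC);cv2.imwrite('pics/ws4.png',cv2.resize(np.vstack([a,b]),None,fx=.85,fy=.85))
E
```

```text
4.5667 [0.54883583 0.15434738 0.03327588] [-1.12767021  0.08206981  0.97765453]
cam [0.6269176  0.14788928 0.1672895 ] fwd [-0.30651903  0.0203882  -0.95164616] right [-6.56057522e-02 -9.97845591e-01 -2.46795220e-04]
4.6167 [0.54858956 0.1555855  0.03323967] [ 0.90188617  1.13762761 -0.05245445]
cam [0.36219182 0.92258732 0.56071673] fwd [ 0.18344308 -0.86347095 -0.46985802] right [-0.97751252 -0.21079904  0.00574843]
```

View pics/ws4.png

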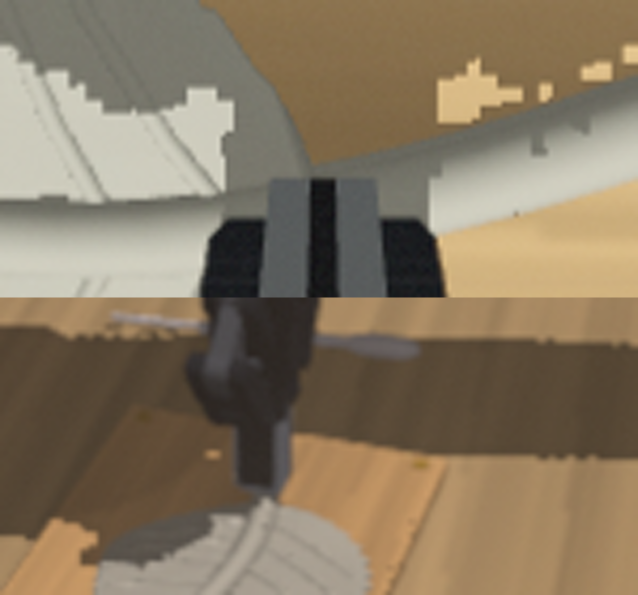

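```bash
python3 - <<'E'
from ridge import *
for n,tc in(('w3',(.5599,.1078,.0343)),('w4',(.5488,.1543,.0333))):
    Q,P=ridge(n)
    for y in (tc[1]-.02,tc[1]-.012,tc[1]+.012,tc[1]+.02):
        k=abs(Q[:,1]-(y-.002))<.003; print(n,'rib',y.__round__(4),Q[k].mean(0).round(4),k.sum())
    # front face profile along finger column
    u0=276
    for v in range(240,330,4):
        q=P[v,[269,270,281,282]]; print(v,np.nanmedian(q,0).round(4),end='; ')
    print()
for n in('s3','s4'):
    Q,P=ridge(n,.026,.034)
    m=load(n)
    q=P.reshape(-1,3); k=(q[:,2]>.028)&(q[:,2]<.045)&(q[:,0]>.5)&(q[:,0]<.62)&(q[:,1]>.08)&(q[:,1]<.2); print(n,k.sum(),q[k].min(0),q[k].max(0),np.median(q[k],0))
E
```

```text
w3 rib 0.0878 [nan nan nan] 0
w3 rib 0.0958 [nan nan nan] 0
w3 rib 0.1198 [0.5597 0.1204 0.0191] 3
w3 rib 0.1278 [0.5543 0.1259 0.0207] 155
240 [0.5661 0.1061 0.0117]; 244 [0.5636 0.1062 0.012 ]; 248 [0.5705 0.1058 0.0312]; 252 [0.5703 0.1058 0.0353]; 256 [0.5704 0.1058 0.0399]; 260 [0.5705 0.1058 0.0444]; 264 [0.5704 0.1058 0.0478]; 268 [0.5703 0.1058 0.0512]; 272 [0.5706 0.1058 0.0551]; 276 [0.5703 0.1058 0.0579]; 280 [0.5703 0.1058 0.0612]; 284 [0.5694 0.1059 0.0629]; 288 [0.5718 0.1057 0.0692]; 292 [0.5716 0.1057 0.0719]; 296 [0.5706 0.1058 0.0732]; 300 [0.5694 0.1059 0.0741]; 304 [0.5678 0.106  0.0743]; 308 [0.5664 0.1061 0.0746]; 312 [0.5629 0.1063 0.0729]; 316 [0.5612 0.1064 0.073 ]; 320 [0.5593 0.1065 0.0732]; 324 [0.5577 0.1066 0.0733]; 328 [0.5555 0.1068 0.0733]; 
w4 rib 0.1343 [nan nan nan] 0
w4 rib 0.1423 [nan nan nan] 0
w4 rib 0.1663 [0.5507 0.1643 0.0196] 39
w4 rib 0.1743 [0.5472 0.1723 0.0207] 157
240 [0.5559 0.1526 0.0127]; 244 [0.5544 0.1527 0.0149]; 248 [0.5592 0.1523 0.0303]; 252 [0.5593 0.1523 0.035 ]; 256 [0.5591 0.1524 0.0385]; 260 [0.5593 0.1524 0.0428]; 264 [0.5594 0.1523 0.0469]; 268 [0.5592 0.1524 0.0504]; 272 [0.5591 0.1524 0.0536]; 276 [0.5592 0.1524 0.0571]; 280 [0.5591 0.1524 0.0602]; 284 [0.5583 0.1525 0.0621]; 288 [0.5603 0.1523 0.0679]; 292 [0.5604 0.1522 0.071 ]; 296 [0.5597 0.1523 0.0724]; 300 [0.5588 0.1525 0.0734]; 304 [0.5569 0.1526 0.0737]; 308 [0.5551 0.1527 0.0733]; 312 [0.5521 0.1528 0.0722]; 316 [0.5502 0.153  0.072 ]; 320 [0.5483 0.1531 0.0722]; 324 [0.5466 0.1532 0.0726]; 328 [0.5444 0.1533 0.0723]; 
s3 80 [0.54675386 0.1009533  0.02800069] [0.56818625 0.12426763 0.04462776] [0.55432672 0.11637046 0.03813036]
s4 91 [0.53526014 0.15353075 0.02821631] [0.55809598 0.17182912 0.04497861] [0.54345476 0.16518499 0.03777764]<stdin>:5: RuntimeWarning: Mean of empty slice.
  ret = um.true_divide(
```

```bash
python3 -m creep '[{"tx":-0.0003,"ty":0.0045,"tz":-0.0002,"ax":0,"ay":0,"az":0},{"tx":-0.0003,"ty":0.0045,"tz":-0.0002,"ax":0,"ay":0,"az":0},{"tx":-0.0002,"ty":0.0045,"tz":-0.0002,"ax":0,"ay":0,"az":0},{"tx":-0.0001,"ty":0.0045,"tz":-0.0002,"ax":0,"ay":0,"az":0},{"tx":0,"ty":0.0045,"tz":-0.0002,"ax":0,"ay":0,"az":0},{"tx":0.0002,"ty":0.0047,"tz":0,"ax":0,"ay":0,"az":0},{"tx":0.0002,"ty":0.0047,"tz":0,"ax":0,"ay":0,"az":0},{"tx":0.0003,"ty":0.0047,"tz":0,"ax":0,"ay":0,"az":0},{"tx":0.0004,"ty":0.0047,"tz":0,"ax":0,"ay":0,"az":0},{"tx":0.0005,"ty":0.0047,"tz":0,"ax":0,"ay":0,"az":0}]'
```

```text
time_s: 5.5
position: [0.5496, 0.2004, 0.0323]
tcp_rot: [0.516, 0.483, -0.516, 0.483]
contact_force: [0.5, -0.1, -0.1]
grip_width: 0.0004
```

```bash
python3 -m creep '[{"tx":0.0007,"ty":0.0046,"tz":-0.0001,"ax":0,"ay":0,"az":0},{"tx":0.0009,"ty":0.0046,"tz":-0.0001,"ax":0,"ay":0,"az":0},{"tx":0.001,"ty":0.0046,"tz":-0.0001,"ax":0,"ay":0,"az":0},{"tx":0.0011,"ty":0.0046,"tz":-0.0001,"ax":0,"ay":0,"az":0},{"tx":0.0012,"ty":0.0046,"tz":-0.0001,"ax":0,"ay":0,"az":0},{"tx":0.0014,"ty":0.0045,"tz":0,"ax":0,"ay":0,"az":0},{"tx":0.0015,"ty":0.0045,"tz":0,"ax":0,"ay":0,"az":0},{"tx":0.0016,"ty":0.0045,"tz":0,"ax":0,"ay":0,"az":0},{"tx":0.0017,"ty":0.0044,"tz":0,"ax":0,"ay":0,"az":0},{"tx":0.0018,"ty":0.0044,"tz":0,"ax":0,"ay":0,"az":0}]'
```

```text
time_s: 6.33
position: [0.5626, 0.2455, 0.0318]
tcp_rot: [-0.516, -0.483, 0.516, -0.483]
contact_force: [-0.1, -0.1, -0.5]
grip_width: -0.0001
```

```bash
python3 look.py w5 wrist
python3 - <<'E'
from ridge import *
Q,P=ridge('w5')
W=np.load('W.npy')
for y in (.258,.265,.272,.279,.286,.291):
    k=abs(Q[:,1]-(y-.002))<.0025
    if k.sum(): print('rib',y,(Q[k].mean(0)+[.0005,.002,0]).round(4),k.sum())
b=np.sort(Q[:,1]); print('end y',b[-12:]+.002,'blob n',len(Q)); print(W[5:])
p=np.load('pics/w5p.npy'); cv2.imwrite('pics/w5z.png',cv2.resize(p[180:300,180:340,::-1],None,fx=4.5,fy=4.5,interpolation=cv2.INTER_CUBIC))
E
```

```text
6.3333 [0.56264439 0.24553873 0.03176427] [-0.11294691 -0.14404388 -0.50283392]
cam [0.64077514 0.2391033  0.16578521] fwd [-0.30654354  0.0203927  -0.95163817] right [-6.56743200e-02 -9.97841085e-01 -2.27642492e-04]
end y [0.23032608 0.23040772 0.23041014 0.23043597 0.2304654  0.23056493
 0.23066526 0.23067219 0.23087029 0.23094408 0.23097559 0.23100054] blob n 3171
[[0.55435266 0.22351052]
 [0.56232746 0.24578629]
 [0.57207052 0.2673565 ]
 [0.58223339 0.28873481]]
```

View pics/w5z.png

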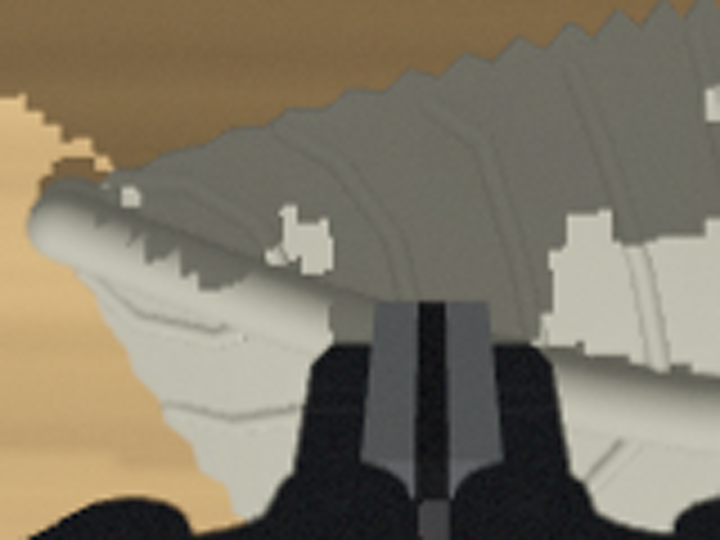

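```bash
python3 - <<'E'
from ridge import *
Q,P=ridge('w5')
q=P.reshape(-1,3); k=(q[:,2]>.0185)&(q[:,2]<.024)&(q[:,1]>.245)&(q[:,1]<.31)&(q[:,0]>.55)&(q[:,0]<.6)
h=q[k]
for y in (.262,.267,.272,.277,.282,.287,.291):
    j=abs(h[:,1]-(y-.002))<.002
    if j.sum(): print('rib',y,(np.median(h[j],0)+[.0005,.002,0]).round(4),j.sum(),np.percentile(h[j,0],[5,95]).round(4)+.0005)
print('end',(np.percentile(h[:,1],[97,99,99.7])+.002).round(4))
E
```

```text
rib 0.262 [0.5692 0.2621 0.0209] 109 [0.5647 0.5728]
rib 0.267 [0.5717 0.267  0.0209] 113 [0.5672 0.575 ]
rib 0.272 [0.574  0.272  0.0208] 108 [0.5697 0.5775]
rib 0.277 [0.5764 0.277  0.0208] 110 [0.5719 0.5801]
rib 0.282 [0.579  0.2819 0.0208] 115 [0.5744 0.5824]
rib 0.287 [0.582  0.2868 0.0209] 113 [0.5768 0.5848]
rib 0.291 [0.5829 0.2908 0.0208] 97 [0.5787 0.5859]
end [0.292  0.2931 0.2939]
```

```bash
python3 -m creep '[{"tx":0.0019,"ty":0.0044,"tz":0,"ax":0,"ay":0,"az":0},{"tx":0.0019,"ty":0.0044,"tz":0,"ax":0,"ay":0,"az":0},{"tx":0.0019,"ty":0.0044,"tz":0,"ax":0,"ay":0,"az":0},{"tx":0.0019,"ty":0.0044,"tz":0,"ax":0,"ay":0,"az":0},{"tx":0.0019,"ty":0.0044,"tz":0,"ax":0,"ay":0,"az":0},{"tx":0.0021,"ty":0.0044,"tz":0,"ax":0,"ay":0,"az":0},{"tx":0.0021,"ty":0.0044,"tz":0,"ax":0,"ay":0,"az":0},{"tx":0.0021,"ty":0.0044,"tz":0,"ax":0,"ay":0,"az":0},{"tx":0.0021,"ty":0.0044,"tz":0,"ax":0,"ay":0,"az":0},{"tx":0.002,"ty":0.0042,"tz":0,"ax":0,"ay":0,"az":0}]'; python3 -m creep '[{"tx":0,"ty":0,"tz":-0.0002,"ax":0,"ay":0,"az":0},{"tx":0,"ty":0,"tz":-0.0002,"ax":0,"ay":0,"az":0},{"tx":0,"ty":0,"tz":-0.0002,"ax":0,"ay":0,"az":0},{"tx":0,"ty":0,"tz":-0.0002,"ax":0,"ay":0,"az":0},{"tx":0,"ty":0,"tz":-0.0002,"ax":0,"ay":0,"az":0},{"tx":0,"ty":0,"tz":0,"ax":0,"ay":0,"az":0},{"tx":0,"ty":0,"tz":0,"ax":0,"ay":0,"az":0},{"tx":0,"ty":0,"tz":0,"ax":0,"ay":0,"az":0},{"tx":0,"ty":0,"tz":0,"ax":0,"ay":0,"az":0},{"tx":0,"ty":0,"tz":0,"ax":0,"ay":0,"az":0}]'
```

```text
time_s: 7.22
position: [0.5826, 0.2894, 0.0317]
tcp_rot: [-0.516, -0.483, 0.516, -0.483]
contact_force: [-0.4, 0.0, 0.0]
grip_width: -0.0
time_s: 8.05
position: [0.5824, 0.2889, 0.0308]
tcp_rot: [-0.516, -0.483, 0.516, -0.483]
contact_force: [-1.0, -0.6, 0.5]
grip_width: -0.0001
```

```bash
python3 -m creep '[{"tx":0,"ty":0,"tz":-0.0001,"ax":0,"ay":0,"az":0},{"tx":0,"ty":0,"tz":-0.0001,"ax":0,"ay":0,"az":0},{"tx":0,"ty":0,"tz":-0.0001,"ax":0,"ay":0,"az":0},{"tx":0,"ty":0,"tz":-0.0001,"ax":0,"ay":0,"az":0},{"tx":0,"ty":0,"tz":-0.0001,"ax":0,"ay":0,"az":0},{"tx":0,"ty":0,"tz":0,"ax":0,"ay":0,"az":0},{"tx":0,"ty":0,"tz":0,"ax":0,"ay":0,"az":0},{"tx":0,"ty":0,"tz":0,"ax":0,"ay":0,"az":0},{"tx":0,"ty":0,"tz":0,"ax":0,"ay":0,"az":0},{"tx":0,"ty":0,"tz":0,"ax":0,"ay":0,"az":0}]'
```

```text
time_s: 8.88
position: [0.5824, 0.2889, 0.0303]
tcp_rot: [0.516, 0.483, -0.516, 0.483]
contact_force: [0.2, 0.6, -0.1]
grip_width: 0.0004
```

```bash
python3 -m creep '[{"tx":0,"ty":0,"tz":-0.0001,"ax":0,"ay":0,"az":0},{"tx":0,"ty":0,"tz":-0.0001,"ax":0,"ay":0,"az":0},{"tx":0,"ty":0,"tz":-0.0001,"ax":0,"ay":0,"az":0},{"tx":0,"ty":0,"tz":-0.0001,"ax":0,"ay":0,"az":0},{"tx":0,"ty":0,"tz":-0.0001,"ax":0,"ay":0,"az":0},{"tx":0,"ty":0,"tz":0,"ax":0,"ay":0,"az":0},{"tx":0,"ty":0,"tz":0,"ax":0,"ay":0,"az":0},{"tx":0,"ty":0,"tz":0,"ax":0,"ay":0,"az":0},{"tx":0,"ty":0,"tz":0,"ax":0,"ay":0,"az":0},{"tx":0,"ty":0,"tz":0,"ax":0,"ay":0,"az":0}]'
```

```text
time_s: 9.72
position: [0.5824, 0.289, 0.03]
tcp_rot: [0.516, 0.483, -0.516, 0.483]
contact_force: [-1.4, -0.6, 6.1]
grip_width: 0.0
```

```bash
python3 look.py w6 wrist; python3 look.py s6 side; python3 look.py t6 top; python3 - <<'E'
from h import *
p=np.load('pics/w6p.npy'); a=cv2.resize(p[180:300,180:340,::-1],(480,360),interpolation=cv2.INTER_CUBIC)
p=np.load('pics/s6p.npy'); b=cv2.resize(p[240:360,180:320,::-1],(420,360),interpolation=cv2.INTER_CUBIC);cv2.imwrite('pics/ws6.png',cv2.resize(np.hstack([a,b]),None,fx=.88,fy=.88))
import numpy as np
E
```

```text
9.7167 [0.58244895 0.28896422 0.02997932] [-1.43553347 -0.6115826   6.06074356]
cam [0.66053175 0.28247317 0.16399472] fwd [-0.30640252  0.02049276 -0.95168143] right [-6.56855131e-02 -9.97840317e-01 -3.38657633e-04]
9.7667 [0.58242433 0.28895121 0.02997948] [-0.2914636  -0.81836781  5.37053134]
cam [0.36219182 0.92258732 0.56071673] fwd [ 0.18344308 -0.86347095 -0.46985802] right [-0.97751252 -0.21079904  0.00574843]
9.8167 [0.58245131 0.28898313 0.02998171] [-1.51650154  0.61216501  5.73484633]
cam [ 0.49281173 -0.00317832  1.24174475] fwd [ 0.05105829  0.01611526 -0.99856565] right [-0.0199783  -0.99965324 -0.01715433]
```

View pics/ws6.png

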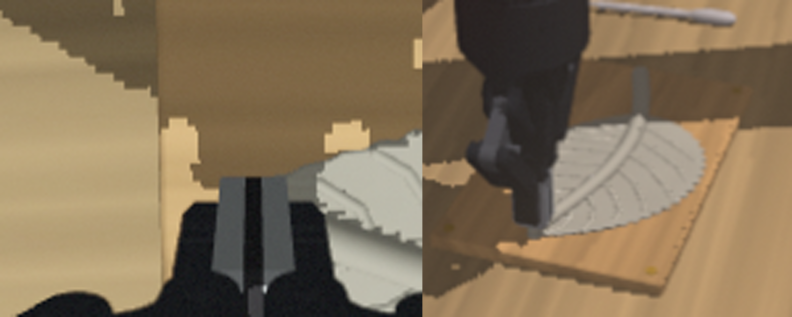

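View pics/s6.png

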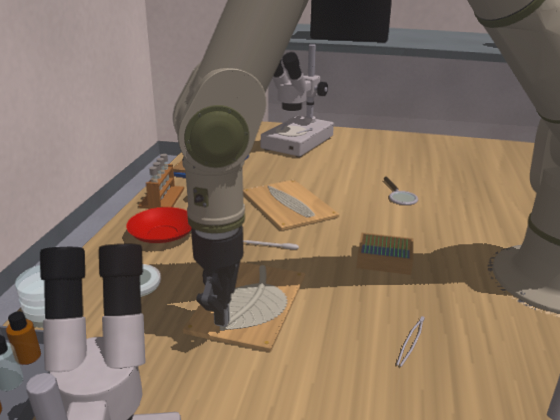

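The fingertips rest on the rib at the leaf tip, at about (222,322) in the side view, and the force is a steady 5.7 N. I'll ease it slightly and check that nothing has moved.

```bash
python3 -m creep '[{"tx":0,"ty":0,"tz":0.0001,"ax":0,"ay":0,"az":0},{"tx":0,"ty":0,"tz":0,"ax":0,"ay":0,"az":0},{"tx":0,"ty":0,"tz":0,"ax":0,"ay":0,"az":0},{"tx":0,"ty":0,"tz":0,"ax":0,"ay":0,"az":0},{"tx":0,"ty":0,"tz":0,"ax":0,"ay":0,"az":0},{"tx":0,"ty":0,"tz":0,"ax":0,"ay":0,"az":0},{"tx":0,"ty":0,"tz":0,"ax":0,"ay":0,"az":0},{"tx":0,"ty":0,"tz":0,"ax":0,"ay":0,"az":0},{"tx":0,"ty":0,"tz":0,"ax":0,"ay":0,"az":0},{"tx":0,"ty":0,"tz":0,"ax":0,"ay":0,"az":0}]'
for i in 1 2 3; do python3 look.py s7 side | head -1; done
python3 - <<'E'
from h import *
a=cv2.cvtColor(np.load('pics/side0p.npy'),cv2.COLOR_RGB2GRAY).astype(np.float32);b=cv2.cvtColor(np.load('pics/s7p.npy'),cv2.COLOR_RGB2GRAY).astype(np.float32)
for n,(y0,y1,x0,x1) in dict(board_corner=(315,345,240,300),stalk_right=(270,320,262,305),narrow=(175,230,260,345),forceps=(310,370,390,435),magn=(170,210,375,425)).items():
    print(n,cv2.phaseCorrelate(cv2.Laplacian(a[y0:y1,x0:x1],5),cv2.Laplacian(b[y0:y1,x0:x1],5)))
E
```

```text
time_s: 10.7
position: [0.5825, 0.2889, 0.03]
tcp_rot: [0.516, 0.483, -0.516, 0.483]
contact_force: [-0.3, -0.5, 5.3]
grip_width: -0.0001
10.7 [0.58245866 0.28890821 0.02998888] [-0.33613271 -0.49757821  5.25592665]
10.75 [0.58244706 0.28896964 0.03001025] [-0.2372136  -0.67690622  5.39830318]
10.8 [0.58242737 0.28890782 0.02996773] [-1.16812692 -0.60432949  4.47746921]
board_corner ((-0.0020357542046802735, -0.011635839084659594), 0.990419839223226)
stalk_right ((0.5005775010344067, 0.20703481857512074), 0.6894773139953613)
narrow ((-0.09208163679963377, 0.011218257498327944), 0.6775605307685004)
forceps ((0.5130181460255443, 0.034126941424702295), 0.9287003268577434)
magn ((-0.1563057470269733, 0.3074057165888391), 0.7174230577945709)
```

```bash
python3 -c "
from bench import env
print(env.hand_in()); o=env.get_obs(); print(o['time_s'],o['contact_force'],o['position'])"
```

```text
the job is handed in; nothing more can be done
None
the job is handed in; nothing more can be done
```

I traced the broad leaf's midrib with closed fingers pointing straight down, from the free end of the stalk round the curve to the leaf tip. The fingertips stayed about 2–4 mm above the crest. I then lowered onto the rib at the tip and handed in at about 10.8 s, still touching it.

**Last checks:**
- **Touch:** a steady contact force of about 5 N, with the fingertips at 22 mm, which matches the crest height. The fingertips sit about 4–6 mm before the end of the rib. The force rose by about 6 N over the last 0.5 mm of lowering.
- **Board:** its visible corner in the side view had moved about 0.01 px since the start, so it did not shift.
- **Other objects:** the arm did not touch any of them. The image comparison shows apparent shifts of 0.1–0.5 px at the narrow leaf, magnifier and forceps. I put these down to shadow and picture noise but did not confirm it. I did not compare the dropper, bowl, dish and jar.

**What disagreed:**
- **Camera positions:** the three cameras placed the board up to 5 mm apart. I used the wrist camera's depth readings, corrected against the known fingertip position by about 0.5 mm in x and 2 mm in y. I estimate the trace was within about 2 mm of the crest sideways.
- **Rib length:** the measured rib came out at 196 mm against the stated 190 mm or so.
- **Fingertip height:** the wrist depth showed the fingertip edge about 3.5 mm higher than the arm's own position reading. The contact height at the end agreed with the arm's reading.

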